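# Trap the forked keeper plate under a knurled cap and set its slack

## Task

Fit the forked keeper plate (the one with the open slot, not the one with the closed hole) onto the engine cover: lay it flat between the two guide ribs, slide it under the knurled cap until its slot is fully home against the stud, and let go of it. Then screw the cap down (clockwise from above) until it bottoms out, back it off a quarter turn, and finish still gripping the cap there, holding it still so a colleague could lock it. Leave the other parts on the bench where they are.

Things in the scene. Friction and masses are not known exactly. Their poses are not given: they have to be found in the camera images.
- cover: Engine cover: fixed cast aluminium slab, 125 mm wide (y), 30 mm thick, reaching from x = -115 to +60 mm of the stud. Origin: on the bench under the stud. The plate's channel lies between two guide ribs 6 mm high on its top, inner faces at y = +-28.5 mm, from x = -105 to -40 mm; the plate enters from the -x side, moving in +x.
- stud (a point): Point on the stud's axis at the level of the cover's flat top, 30 mm above the bench; z up, x along the channel (same axes as the cover). Round the stud stands a round shoulder, 18 mm diameter and 8 mm high, on which the cap bottoms out.
- cap_mid (a point): Centre, half-way up, of the knurled steel cap already started on the stud: 46 mm diameter, 40 mm tall, raised bar across its top. When bottomed out its underside (20 mm below this point) is 8 mm above the cover's top. It rises 12 mm a turn (1.91 mm/rad) as it unscrews, turns with about 0.1 N m of friction, stays where left, has a hard stop at the bottom and cannot come off.
- cap (a joint): Angle of the cap in rad: 0 = bottomed out, growing as it is unscrewed (counter-clockwise seen from above); starts between 2.4 and 3.6, end of travel 5.0.
- fork: Forked aluminium keeper plate, loose, 130 to 210 g, 5 mm thick, 50 mm wide, 119 mm long (x from -97 to +22 mm). Origin: on its underside, at the point that lies on the stud's axis when it is fully home; x points to the open end of the fork, z up. The slot is 26 mm wide, open at x = +22 mm, and its closed end, at x = -9 mm, meets the shoulder.
- fork_tab (a point): Centre, half-way up, of the upright tab to pick the forked plate up by: 24 mm long (x) by 12 mm thick (y), standing from 5 to 45 mm above the plate's underside; this point is at x = -85 mm, y = 0, 25 mm above the underside. Axes as the plate's. Pinch it across its 12 mm thickness.
- strap: Look-alike plate to leave alone: same plate and tab, but 12 mm longer (131 mm) and its front is closed, so it has a hole and no open slot. Origin and axes as for the forked plate.
- piston: Bystander: aluminium piston, 74 mm diameter, 62 mm tall, standing; origin at the centre of its underside.
- gear: Bystander: steel gear, 88 mm diameter, 28 mm tall over its hub, lying flat; origin at the centre of its underside.
There are look-alikes about, which are no part of the job. What is shaped like the fork but blue, pink or red is not meant.

How it is judged:
On the way, in this order (a step that is already met when the one before it is completed fails the run):
1. the forked plate lies flat in the channel, slot home round the stud under the cap, and is let go (x of fork in the frame of stud between -0.006 and 0.006 m and y of fork in the frame of stud between -0.006 and 0.006 m and z of fork in the frame of stud below 0.004 m and angle between fork's own z axis and vertical below 0.08 rad and angle between the x axis of fork and the x axis of stud, either way round below 0.2 rad and contact force between the fingers and fork below 0.3 N), for 0.2 s.
2. the cap is screwed down until it bottoms out (value of joint cap below 0.08 rad), for 0.1 s.
At the end, for the whole second after the job is handed in: The forked plate lies flat on the cover (tilt under 0.08 rad), within 6 mm of fully home round the stud; after having bottomed out (within 0.08 rad), the cap stands 1.22 to 1.92 rad (a quarter turn, give or take 20 degrees) up from the bottom, still, and the fingers still grip it with more than 2 N (x of fork in the frame of stud between -0.006 and 0.006 m and y of fork in the frame of stud between -0.006 and 0.006 m and z of fork in the frame of stud below 0.004 m and angle between fork's own z axis and vertical below 0.08 rad and angle between the x axis of fork and the x axis of stud, either way round below 0.2 rad and value of joint cap between 1.22 and 1.92 rad and velocity of joint cap between -0.1 and 0.1 rad/s and contact force between the fingers and cap above 2 N); the arm keeps its last pose, push and grip.
It fails at once if the plate with the closed hole was pushed more than 30 mm or tipped over (distance of strap from where it was at the start of the episode above 0.03 m or angle between strap's own z axis and vertical above 0.5 rad).
It fails at once if the piston was pushed more than 30 mm or tipped over (distance of piston from where it was at the start of the episode above 0.03 m or angle between piston's own z axis and vertical above 0.5 rad).
It fails at once if the gear was pushed more than 30 mm or tipped over (distance of gear from where it was at the start of the episode above 0.03 m or angle between gear's own z axis and vertical above 0.5 rad).
It also fails if it takes over 72 s, if anything falls off the work surface, if the arm or the gripper's body presses on something with over 40 N, if the wrist force passes 120 N, or if a joint passes its speed limit or range.

## Robot

A 7-joint arm with a two-finger parallel gripper is mounted at the origin on the work surface. World frame = base frame: x ahead of the robot, y to its left, z up, the work surface at z = 0. Lengths are in m, angles in rad, forces in N, time in s.
With the tool pointing down it reaches from about 0.4 to 0.875 m from the base axis. Payload 19.3 kg.
Tool frame: the origin (TCP) lies between the finger pads; the fingertips stand 17 mm ahead of it and the grasp point (between the pads) lies 2 mm behind it; z points along the fingers, x is the direction in which the jaws open and shut, and the axes are right-handed (so a half turn about z gives the same grasp; the last joint's range is limited). The gripper opens to 85 mm and grips with 20 to 120 N. Pads are 22 mm wide; open, the fingers measure 114 mm over their backs; the gripper's body (76 mm by 85 mm) begins 54 mm behind the grasp point. The pads swing forward as they close: fully open they stand 13 mm farther back than shut.
Start: joints at [1.086, 0.521, -0.036, 1.599, 0.021, 1.021, -0.113], TCP at [0.252, -0.572, 0.248] pointing down, gripper open.
Joint ranges: [-2.91, 2.91], [-0.3, 2.13], [-1.5, 1.42], [0.17, 2.43], [-1.26, 4.41], [0.16, 1.93], [-2.52, 2.52]. Speed limits (rad/s): [1.89, 1.89, 2.39, 2.39, 3.01, 3.01, 3.01].

## Interface

Orientations are given as [roll, pitch, yaw] about the fixed x, y, z axes, in that order (R = Rz(yaw) Ry(pitch) Rx(roll)).
In Python, from workcell import bot gives the robot as it stands. The module is installed in compiled form; this text tells all that it offers.
- The arm moves only by the tool arm_command, never from a script. Its argument "targets" is a list of rows, each a list of 6 numbers: the shift along the tool's x, y, z in mm, then the turn, a rotation vector about the tool's x, y, z in degrees. In form: [[x, y, z, wx, wy, wz], ...]. A call has 1 to 8 rows; each row shifts and turns the pose as measured when the row begins, along the tool's axes as they then stand; what a row does not reach is not made up. A row lasts 1/10 s, in which the tool goes at most 50 mm and 8.59 degrees, less where a joint would pass 70% of its speed; a pose out of reach is approached as far as the arm can. A call is refused whole if a number of a shift passes 50 or a number of a turn 8.59, either way. A call with a gripper value outside its range is refused whole. "grip" is the opening in per cent of the stroke, from 0 (shut) to 100 (fully open), set as the call begins (left out, the last holds). The fingers move at their own pace and stop on an object; "grip_force" is the grip in N (left out, the last holds). Time passes only in rows, so rows that do not move let the fingers close. It gives the time, the measured TCP pose, the force and the opening at its end, in the units of the state.
- bot.observe(): the state, without advancing time (a new reading comes with each control period).
- bot.grab_frame(name): name is "side" or "top"; returns a dict with "color" (420x560x3 uint8, red, green, blue), "depth" (420x560 float32, m along the optical axis (not along the pixel's ray), 0 where there is no reading), "fov_y" (degrees; the focal length in pixels is half the picture's height over the tangent of half this angle, whatever the lens; pixels are square), "cx", "cy" (the principal point, pixels), "D" ([k1, k2, p1, p2, k3] as OpenCV has them; the pictures are not rectified), "R" (3x3) and "t" (3): a world point X has camera coordinates R X + t. Camera axes: x right, y down, z forward; pixel columns grow to the right and rows downward; lengths in m; the calibration is good to about 2 mm. A picture is of the moment at which its call begins.
- bot.job_done(): hands the job in, once; it reports no verdict.
The state is a dict: "clock": time; "qpos": joint angles; "qd": joint speeds; "joint_efforts": joint torques, N m; "position": TCP position; "tool_rot": TCP orientation; "force": force on the tool from outside, world axes, zero at the start; "moment": the same for the moment, N m; "grip_width": finger opening in m.
Only numpy, scipy, OpenCV 4.12 (cv2) and the standard library are available. Lean on these libraries where they do the work, as an engineer would, in place of code of your own. Each camera call takes 0.05 s, during which the arm holds its last target. There are 200 camera calls.

## Working session

There is one attempt and no reset: what is moved stays moved. The work goes in short steps, Python scripts to look and compute and a tool call to move; the robot and the scene stay as the last step left them, time stands still between calls to the robot, and variables do not carry over. Pictures are saved under pics/ and viewed, about 8 in all and at most 12, crops included, and the job is handed in when it is done.

Besides the shell and the picture viewer there is one more tool, called as name(argument=value, ...) on one line, values as JSON. arm_command: Moves the arm, as the interface text tells. Its arguments: {"type":"object","properties":{"targets":{"type":"array"},"grip":{"type":"number"},"grip_force":{"type":"number"}},"required":["targets"]}

```bash
mkdir -p pics
cat > h.py <<'E'
import numpy as np, cv2, pickle
from workcell import bot
def cam(f):
    h=f["color"].shape[0]; fl=h/2/np.tan(np.radians(f["fov_y"])/2)
    return np.array([[fl,0,f["cx"]],[0,fl,f["cy"]],[0,0,1]]),np.array(f["D"],float)
def pts(f):
    K,D=cam(f);h,w=f["depth"].shape
    u,v=np.meshgrid(np.arange(w),np.arange(h))
    n=cv2.undistortPoints(np.stack([u,v],-1).reshape(-1,1,2).astype(float),K,D).reshape(h,w,2)
    d=f["depth"].astype(float)
    P=np.dstack([n[...,0]*d,n[...,1]*d,d])
    X=(P-np.array(f["t"]))@np.array(f["R"])
    X[d==0]=np.nan
    return X
def onplane(f,uv,z):
    K,D=cam(f);n=cv2.undistortPoints(np.array(uv,float).reshape(-1,1,2),K,D).reshape(-1,2)
    R=np.array(f["R"]);t=np.array(f["t"]);r=np.c_[n,np.ones(len(n))]@R;c=-R.T@t
    return c+r*((z-c[2])/r[:,2])[:,None]
def proj(f,X):
    K,D=cam(f);R=np.array(f["R"]);return cv2.projectPoints(np.array(X,float).reshape(-1,3),cv2.Rodrigues(R)[0],np.array(f["t"],float),K,D)[0].reshape(-1,2)
def save(f,name,box=None,s=1):
    im=f["color"][...,::-1]
    if box: x0,y0,x1,y1=box; im=im[y0:y1,x0:x1]
    cv2.imwrite("pics/"+name,cv2.resize(im,None,fx=s,fy=s,interpolation=cv2.INTER_CUBIC))
def grab(n):
    f=bot.grab_frame(n); pickle.dump(f,open(n+".pkl","wb")); return f
def load(n): return pickle.load(open(n+".pkl","rb"))
E
python3 - <<'E'
from h import *
for n in("top","side"):
    f=grab(n); save(f,n+"0.png",None,1.4); print(n,-np.array(f["R"]).T@f["t"],np.array(f["R"])[2])
print(bot.observe())
E
```

```text
top [0.38948749 0.05964233 1.14438452] [ 0.14292467 -0.00490688 -0.98972141]
side [0.11467938 0.87948537 0.76349708] [ 0.37139351 -0.70615208 -0.60284003]
{'clock': 0.1, 'qpos': array([ 1.08580432,  0.52196574, -0.03632032,  1.59991115,  0.02122728,
        1.02109495, -0.11280212]), 'qd': array([-0.00028459, -0.00181148,  0.00158423, -0.00073861, -0.00171353,
        0.00082339,  0.00122327]), 'joint_efforts': array([ 5.27219527e-03, -9.28488564e+01,  1.98495917e+00, -3.70530295e+01,
        1.82646612e-02,  5.36808555e-03, -3.20988181e-05]), 'position': array([ 0.25172966, -0.57177539,  0.24779057]), 'tool_rot': array([ 3.14149780e+00,  9.89042182e-04, -1.15601009e+00]), 'force': array([ 0.77121884, -0.37531829,  0.68092363]), 'moment': array([-0.00015331, -0.03877121, -0.01066372]), 'grip_width': 0.08548370445039935}
```

View pics/top0.png

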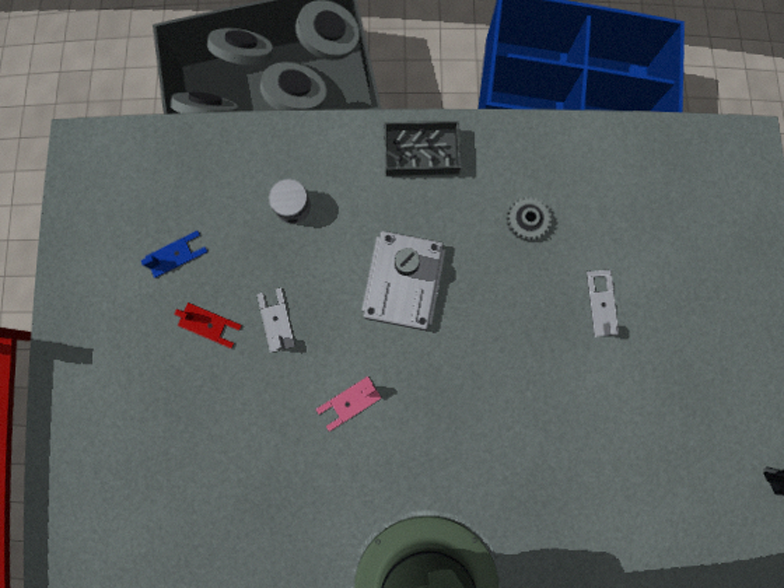

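View pics/side0.png

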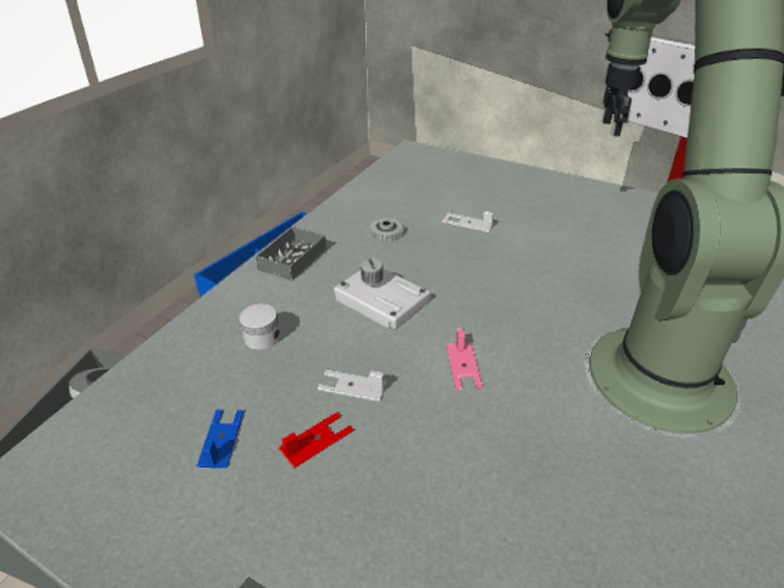

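Top picture, in 784-wide pixels. Candidates are the grey plates at (275,322), with an open two-prong end, and (602,303), with a closed window. The blue, red and pink ones are excluded. The open-ended grey one at (275,322) fits. The cap is at (406,262) and the ribs at (385,300) and (418,300). I'll confirm in one enlarged crop.

Run:
```python
from h import *
f=load("top");g=load("side")
def c(f,x0,y0): return cv2.resize(f["color"][y0:y0+75,x0:x0+100,::-1],None,fx=4,fy=4,interpolation=cv2.INTER_CUBIC)
cv2.imwrite("pics/crop1.png",np.vstack([np.hstack([c(f,147,192),c(f,239,162)]),np.hstack([c(g,210,240),c(g,225,170)])]))
X=pts(f)
def box(x0,y0,x1,y1,zmin,zmax):
    P=X[y0:y1,x0:x1].reshape(-1,3); return P[(P[:,2]>zmin)&(P[:,2]<zmax)]
print("bench z",np.nanmedian(X[300:340,100:200,2]))
for n,b,zs in [("forktab",(175,195,225,260),(.03,.06)),("forkall",(175,195,225,260),(.003,.06)),("strapall",(410,185,450,245),(.003,.06)),("covertop",(250,155,325,245),(.024,.034)),("cap",(265,160,320,205),(.06,.12)),("piston",(185,120,225,165),(.04,.1)),("gear",(355,135,400,175),(.01,.05))]:
    P=box(*b,*zs); r=cv2.minAreaRect((P[:,:2]*1000).astype(np.float32)); print(n,len(P),P.mean(0).round(4),np.percentile(P[:,2],[5,50,95]).round(4),[np.round(q,1) for q in r])
```

```text
bench z 0.001301081571274282
forktab 51 [0.4633 0.2773 0.0444] [0.0335 0.0456 0.0497] [array([463.5, 277.7]), array([23.3, 12. ]), np.float64(8.5)]
forkall 1085 [0.5081 0.2856 0.0074] [0.0031 0.0052 0.0271] [array([514.3, 282.3]), array([179.2, 136.5]), np.float64(0.5)]
strapall 873 [ 0.5341 -0.3555  0.0084] [0.0032 0.0054 0.042 ] [array([ 542.6, -357. ]), array([112.5, 170.9]), np.float64(86.7)]
covertop 2281 [0.5789 0.0378 0.0304] [0.0268 0.0305 0.0334] [array([584. ,  37.4]), array([134.7, 175.5]), np.float64(78.3)]
cap 275 [0.6088 0.0325 0.0825] [0.0716 0.0836 0.0873] [array([610.7,  32. ]), array([44.7, 46.4]), np.float64(89.4)]
piston 602 [0.7382 0.2588 0.0605] [0.0502 0.0614 0.0649] [array([740.4, 259.1]), array([70.9, 71.1]), np.float64(70.7)]
gear 716 [ 0.7064 -0.213   0.0217] [0.0152 0.0211 0.0298] [array([ 707.1, -214.3]), array([84.2, 87.9]), np.float64(6.0)]
```

View pics/crop1.png

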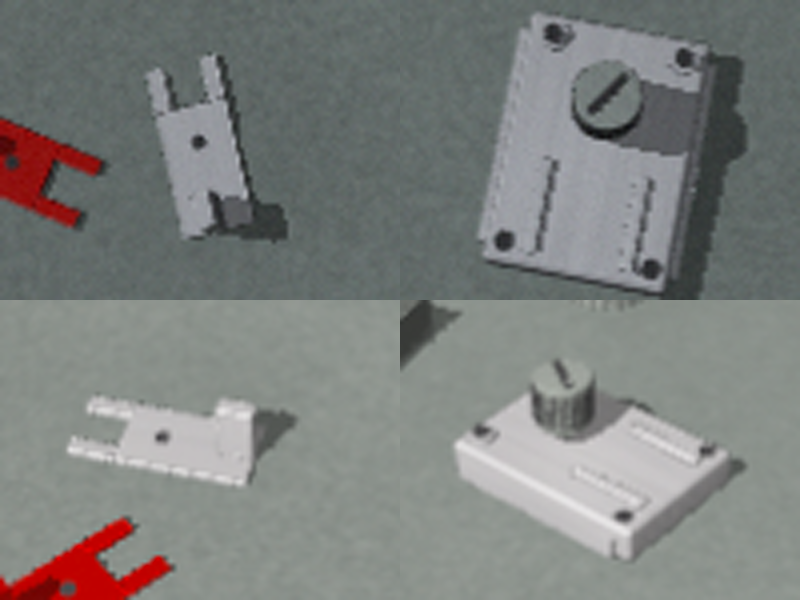

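The fork is confirmed: open slot with two prongs, tab at crop (205,210), prong tips at (155,72) and (210,58). The cover's ribs are at crop (547,205) and (643,225), and the cap is at (605,97). Next I'll measure the poses.

Run:
```python
from h import *
f=load("top")
def mm(a): return (a*1000).round(1)
o=np.array([239-100,162]);q=lambda L:np.array(L)/4+o-0.4
C=onplane(f,q([(535,12),(708,45),(664,293),(484,257)]),.03); print("corners",mm(C)[:,:2],mm(C.mean(0)))
def yaw(a,b): return np.degrees(np.arctan2(*(b-a)[[1,0]]))
print("yaws",yaw(C[3],C[0]),yaw(C[2],C[1]),yaw(C[1],C[0])-90,yaw(C[2],C[3])-90)
r=onplane(f,q([(540,252),(555,157),(633,270),(653,180)]),.033); print("ribs",yaw(r[0],r[1]),yaw(r[2],r[3]),mm(r)[:,:2])
# joint fits by masks: side+top depth
def icp(n):
    return pts(f if n=="top" else load("side"))
for n in("top","side"):
    ff=load(n);X=pts(ff);col=ff["color"].astype(int);grey=(col.max(2)-col.min(2)<25)
    def sel(c,rad,z0,z1): 
        m=grey&(np.hypot(X[...,0]-c[0],X[...,1]-c[1])<rad)&(X[...,2]>z0)&(X[...,2]<z1)&(col.mean(2)>0); return X[m]
    P=sel((.51,.287),.085,.0035,.009); B=col[...,:].mean(2)
    for nm,c,rad,z0,z1 in[("fork",(.515,.287),.08,.0038,.008),("tab",(.465,.278),.03,.040,.05),("cap",(.61,.032),.035,.0775,.087),("cover",(.585,.037),.12,.025,.033)]:
        P=sel(c,rad,z0,z1)
        if nm in("fork","cover"): 
            m=grey&(np.hypot(X[...,0]-c[0],X[...,1]-c[1])<rad)&(X[...,2]>z0-.003)&(X[...,2]<z1)&(B>(150 if n=="top" else 170)); P=X[m]
            k=P[:,:2]; d=np.sort(np.linalg.norm(k[:,None]-k[None],axis=2),1)[:,3]; P=P[d<.006]
        R=cv2.minAreaRect((P[:,:2]*1000).astype(np.float32)); print(n,nm,len(P),mm(P.mean(0)),[np.round(q,1) for q in R])
```

```text
corners [[680.3  79.9]
 [656.1 -38. ]
 [486.9  -4.9]
 [512.2 115. ]] [583.9  38.   30. ]
yaws -11.806149615843951 -11.040340809449727 -11.569193187809006 -11.891629446267402
ribs -9.310556138623216 -13.300790093296749 [[514.9  77.5]
 [579.   67. ]
 [502.2  15.6]
 [562.8   1.3]]
top fork 346 [509.6 289.2   5.5] [array([513. , 289.4]), array([112.4,  46.1]), np.float64(14.3)]
top tab 42 [463.9 278.   46.1] [array([463.8, 277.9]), array([22.2, 12. ]), np.float64(6.7)]
top cap 223 [610.3  32.   83.6] [array([610.7,  32.1]), array([44.5, 44.2]), np.float64(43.2)]
top cover 1313 [574.6  51.8  30.1] [array([585.5,  43.2]), array([122.4, 167. ]), np.float64(78.6)]
side fork 464 [510.5 293.7   4.1] [array([513.1, 290.3]), array([116.4,  51.7]), np.float64(13.1)]
side tab 43 [465.9 279.1  43.8] [array([465.9, 278.2]), array([24.2, 13. ]), np.float64(12.7)]
side cap 109 [610.9  35.7  80.3] [array([611.1,  35.3]), array([42.9, 43.9]), np.float64(67.1)]
side cover 979 [575.4  57.7  27.3] [array([585.2,  42. ]), array([122.9, 170.7]), np.float64(78.8)]
```

```bash
cat > plan.py <<'E'
# python3 plan.py x y z yaw [mm/row] [deg/row] [dir] : rows (tool axes) to a pointing-down pose, world mm and deg
import sys,numpy as np
from scipy.spatial.transform import Rotation as Ro
from workcell import bot
a=[float(v) for v in sys.argv[1:]]; T=np.array(a[:3]); yaw=a[3]; sm=a[4] if len(a)>4 else 40; sd=a[5] if len(a)>5 else 8.5
s=bot.observe(); p=s["position"]*1000; R=Ro.from_euler("xyz",s["tool_rot"]); Rt=Ro.from_euler("xyz",[180,0,yaw],degrees=True)
rv=(R.inv()*Rt).as_rotvec(degrees=True)
if len(a)>6 and a[6]*rv[2]<0: rv[2]+=360*np.sign(a[6])
n=max(1,int(np.ceil(max(np.linalg.norm(T-p)/sm,np.linalg.norm(rv)/sd))))
print("at",p.round(1),np.degrees(s["tool_rot"]).round(1),"q",s["qpos"].round(2),"F",s["force"].round(1),"w",round(s["grip_width"]*1000,1),"t",s["clock"],"rows",n)
for i in range(min(n,8)):
    v=R.inv().apply((T-p)/n); print([*v.round(1).tolist(),*(rv/n).round(1).tolist()],end=","); R=R*Ro.from_rotvec(rv/n,degrees=True)
print()
E
python3 plan.py 480 -200 240 13 45 8.5
```

```text
at [ 251.7 -571.8  247.8] [ 1.80e+02  1.00e-01 -6.62e+01] q [ 1.09  0.52 -0.04  1.6   0.02  1.02 -0.11] F [ 0.8 -0.4  0.7] w 85.5 t 0.1 rows 10
[-24.8, -35.9, 0.8, -0.0, 0.0, -7.9],[-19.6, -39.0, 0.8, -0.0, 0.0, -7.9],[-14.1, -41.3, 0.8, -0.0, 0.0, -7.9],[-8.3, -42.8, 0.8, -0.0, 0.0, -7.9],[-2.3, -43.6, 0.8, -0.0, 0.0, -7.9],[3.8, -43.5, 0.8, -0.0, 0.0, -7.9],[9.7, -42.5, 0.8, -0.0, 0.0, -7.9],[15.5, -40.8, 0.8, -0.0, 0.0, -7.9],
```

arm_command(targets=[[-25,-36,1,0,0,-7.9],[-20,-39,1,0,0,-7.9],[-14,-41,1,0,0,-7.9],[-8,-43,1,0,0,-7.9],[-2,-44,1,0,0,-7.9],[4,-43,1,0,0,-7.9],[10,-42,1,0,0,-7.9],[15,-41,1,0,0,-7.9]], grip=100)

```text
clock: 0.9
position: [0.4322, -0.2659, 0.2371]
tool_rot: [-3.141, 0.004, -0.022]
force: [1.6, -0.3, -0.2]
grip_width: 0.0852
```

```bash
python3 plan.py 465 240 180 103.3 45 8.5
```

```text
at [ 432.2 -265.9  237.1] [-180.     0.2   -1.2] q [ 0.74  0.37 -0.4   1.9   0.18  0.91  0.24] F [ 1.6 -0.3 -0.2] w 85.2 t 0.9 rows 13
[1.7, -39.0, 4.4, -0.0, 0.0, -8.0],[7.1, -38.3, 4.4, -0.0, 0.0, -8.0],[12.4, -37.0, 4.4, -0.0, 0.0, -8.0],[17.5, -34.9, 4.4, -0.0, 0.0, -8.0],[22.2, -32.1, 4.4, -0.0, 0.0, -8.0],[26.4, -28.7, 4.4, -0.0, 0.0, -8.0],[30.2, -24.7, 4.4, -0.0, 0.0, -8.0],[33.4, -20.2, 4.4, -0.0, 0.0, -8.0],
```

arm_command(targets=[[2,-39,2,0,0,-8],[7,-38,2,0,0,-8],[12,-37,2,0,0,-8],[17,-35,2,0,0,-8],[22,-32,2,0,0,-8],[26,-29,2,0,0,-8],[30,-25,2,0,0,-8],[33,-20,2,0,0,-8]])

```text
clock: 1.7
position: [0.4448, 0.0579, 0.2204]
tool_rot: [-3.138, 0.001, 1.144]
force: [2.0, -0.3, -0.3]
grip_width: 0.0855
```

```bash
python3 plan.py 465 278 140 103.3 45 8.5
```

```text
at [444.8  57.9 220.4] [-1.798e+02  1.000e-01  6.560e+01] q [ 0.36  0.36 -0.77  2.04  0.33  0.86  0.55] F [ 2.  -0.3 -0.3] w 85.5 t 1.7 rows 6
[34.8, -12.1, 13.4, -0.0, 0.0, -6.3],[35.9, -8.2, 13.4, -0.0, 0.0, -6.3],[36.6, -4.2, 13.4, -0.0, 0.0, -6.3],[36.8, -0.2, 13.4, -0.0, 0.0, -6.3],[36.6, 3.8, 13.4, -0.0, 0.0, -6.3],[36.0, 7.8, 13.4, -0.0, 0.0, -6.3],
```

arm_command(targets=[[35,-12,10,0,0,-6.3],[36,-8,10,0,0,-6.3],[37,-4,10,0,0,-6.3],[37,0,10,0,0,-6.3],[37,4,10,0,0,-6.3],[36,8,10,0,0,-6.3]])

```text
clock: 2.3
position: [0.463, 0.288, 0.1582]
tool_rot: [-3.139, 0.0, 1.832]
force: [0.9, -0.1, 1.0]
grip_width: 0.0855
```

```bash
python3 plan.py 465.3 278.3 110 103.3 25 8.5
```

```text
at [463.  288.  158.2] [-179.9    0.   105. ] q [-0.07  0.65 -0.85  1.86  0.61  0.91  0.63] F [ 0.9 -0.1  1. ] w 85.5 t 2.3 rows 2
[-5.0, -0.1, 24.1, -0.1, 0.0, 0.8],[-5.0, -0.0, 24.1, -0.1, 0.0, 0.8],
```

arm_command(targets=[[-5,0,24,0,0,0.8],[-5,0,24,0,0,0.8],[0,0,25,0,0,0],[0,0,0,0,0,0]])

```text
clock: 2.7
position: [0.4631, 0.2845, 0.0807]
tool_rot: [-3.137, -0.003, 1.815]
force: [-0.1, -0.5, 0.4]
grip_width: 0.0856
```

```bash
python3 plan.py 465.3 278.3 28 103.3 25 8.5;  python3 - <<'E'
from h import *
f=grab("top");g=grab("side")
u=proj(f,[.465,.278,.045])[0].astype(int);v=proj(g,[.465,.278,.045])[0].astype(int);print(u,v)
c=lambda f,u:cv2.resize(f["color"][u[1]-50:u[1]+50,max(u[0]-50,0):u[0]+50,::-1],(400,400),interpolation=cv2.INTER_CUBIC)
cv2.imwrite("pics/near1.png",np.hstack([c(f,u),c(g,v)]))
E
```

```text
at [463.1 284.5  80.7] [-179.7   -0.2  104. ] q [-0.12  0.75 -0.76  1.91  0.72  0.78  0.53] F [-0.1 -0.5  0.4] w 85.6 t 2.7 rows 3
[-2.2, 0.3, 17.5, -0.1, -0.1, 0.2],[-2.2, 0.3, 17.6, -0.1, -0.1, 0.2],[-2.2, 0.3, 17.6, -0.1, -0.1, 0.2],
[197 243] [269 266]
```

View pics/near1.png

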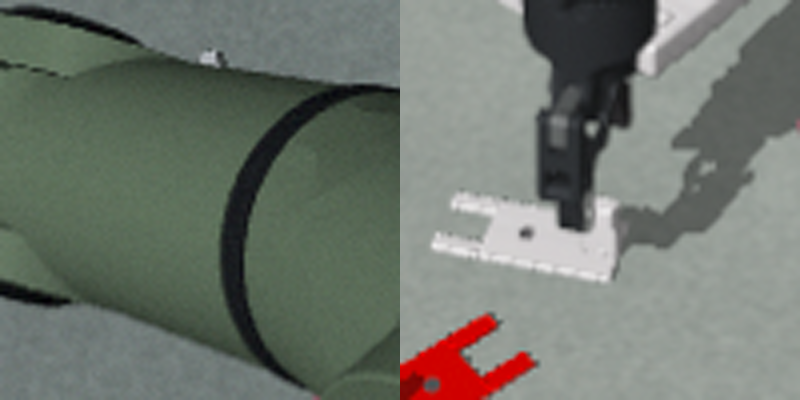

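The side view shows the fingers straddling the tab at about (590,215) in the crop, with the plate untouched. I'll correct by about 6 mm and descend.

arm_command(targets=[[-3.5,0.5,15,0,0,0.4],[-3.5,0.5,20,0,0,0.4],[0,0,16,0,0,0],[0,0,3,0,0,0]])

```text
clock: 3.2
position: [0.4696, 0.2794, 0.031]
tool_rot: [3.137, -0.006, 1.798]
force: [0.1, 0.9, 0.4]
grip_width: 0.0856
```

```bash
python3 plan.py 465.3 278.3 28 103.3 25 8.5
```

```text
at [469.6 279.4  31. ] [179.7  -0.3 103. ] q [-0.16  0.82 -0.68  1.92  0.81  0.69  0.46] F [0.1 0.9 0.4] w 85.6 t 3.2 rows 1
[-0.1, -4.4, 3.0, 0.3, -0.3, -0.3],
```

arm_command(targets=[[0,-4.4,3,0.2,-0.3,0],[0,0,0,0,0,0]])

```text
clock: 3.4
position: [0.465, 0.2787, 0.0282]
tool_rot: [3.14, -0.0, 1.798]
force: [0.3, 0.2, 1.5]
grip_width: 0.0856
```

arm_command(targets=[[0,0,0,0,0,0],[0,0,0,0,0,0],[0,0,0,0,0,0],[0,0,0,0,0,0],[0,0,0,0,0,0],[0,0,0,0,0,0],[0,0,0,0,0,0],[0,0,0,0,0,0]], grip=0, grip_force=50)

```text
clock: 4.2
position: [0.4657, 0.2793, 0.0301]
tool_rot: [3.138, -0.001, 1.798]
force: [-0.7, 0.2, -0.3]
grip_width: 0.0112
```

arm_command(targets=[[0,0,0,0,0,0],[0,0,0,0,0,0]])

```text
clock: 4.4
position: [0.4657, 0.2793, 0.0301]
tool_rot: [3.138, -0.001, 1.798]
force: [-0.4, -0.9, 0.3]
grip_width: 0.0113
```

arm_command(targets=[[0,0,-20,0,0,0],[0,0,-30,0,0,0],[0,0,-30,0,0,0],[0,0,-30,0,0,0],[0,0,0,0,0,0]])

```text
clock: 4.9
position: [0.4642, 0.2788, 0.1426]
tool_rot: [-3.141, -0.0, 1.799]
force: [-0.1, -0.0, -2.2]
grip_width: 0.0115
```

```bash
python3 plan.py 470 61 110 78.5 30 6
```

```text
at [464.2 278.8 142.6] [-180.    -0.   103.1] q [-0.07  0.66 -0.82  1.88  0.62  0.88  0.59] F [-0.1 -0.  -2.2] w 11.5 t 4.9 rows 8
[-26.7, -5.5, 4.1, -0.0, -0.0, 3.1],[-26.9, -4.0, 4.1, -0.0, -0.0, 3.1],[-27.1, -2.6, 4.1, -0.0, -0.0, 3.1],[-27.2, -1.1, 4.1, -0.0, -0.0, 3.1],[-27.2, 0.3, 4.1, -0.0, -0.0, 3.1],[-27.2, 1.8, 4.1, -0.0, -0.0, 3.1],[-27.0, 3.3, 4.1, -0.0, -0.0, 3.1],[-26.8, 4.7, 4.1, -0.0, -0.0, 3.1],
```

Lifted: 2.2 N of load and the grip holds. Moving to the channel entry.

arm_command(targets=[[-27,-5.5,3,0,0,3.1],[-27,-4,3,0,0,3.1],[-27,-2.6,3,0,0,3.1],[-27,-1.1,3,0,0,3.1],[-27,0.3,3,0,0,3.1],[-27,1.8,3,0,0,3.1],[-27,3.3,3,0,0,3.1],[-20,4.7,3,0,0,3.1]])

```text
clock: 5.7
position: [0.4675, 0.0625, 0.114]
tool_rot: [-3.138, -0.001, 1.355]
force: [1.0, -0.0, -1.3]
grip_width: 0.0111
```

```bash
python3 plan.py 474 60 95 78.5 15 6
```

```text
at [467.5  62.5 114. ] [-1.798e+02 -1.000e-01  7.760e+01] q [ 0.27  0.58 -0.7   2.08  0.58  0.69  0.54] F [ 1.  -0.  -1.3] w 11.1 t 5.7 rows 2
[-0.5, 3.5, 9.5, -0.1, -0.0, -0.4],[-0.5, 3.5, 9.5, -0.1, -0.0, -0.4],
```

arm_command(targets=[[-0.5,3.5,10,-0.1,0,-0.4],[-0.5,3.5,10,-0.1,0,-0.4],[0,0,0,0,0,0]])

```text
clock: 6.0
position: [0.4737, 0.0572, 0.0911]
tool_rot: [-3.14, 0.0, 1.365]
force: [-0.3, -0.0, -0.8]
grip_width: 0.0115
```

```bash
python3 plan.py 478.5 59.2 70 78.5 15 6;  python3 - <<'E'
from h import *
f=grab("top");g=grab("side")
u=proj(f,[.54,.045,.05])[0].astype(int);v=proj(g,[.54,.045,.05])[0].astype(int);print(u,v)
c=lambda f,u:cv2.resize(f["color"][u[1]-50:u[1]+50,max(u[0]-50,0):u[0]+50,::-1],(400,400),interpolation=cv2.INTER_CUBIC)
cv2.imwrite("pics/near2.png",np.hstack([c(f,u),c(g,v)]))
E
```

```text
at [473.7  57.2  91.1] [-179.9    0.    78.2] q [ 0.26  0.62 -0.66  2.08  0.63  0.65  0.53] F [-0.3 -0.  -0.8] w 11.5 t 6.0 rows 2
[1.5, 2.2, 10.5, -0.0, 0.0, -0.1],[1.5, 2.1, 10.6, -0.0, 0.0, -0.1],
[285 214] [285 205]
```

View pics/near2.png

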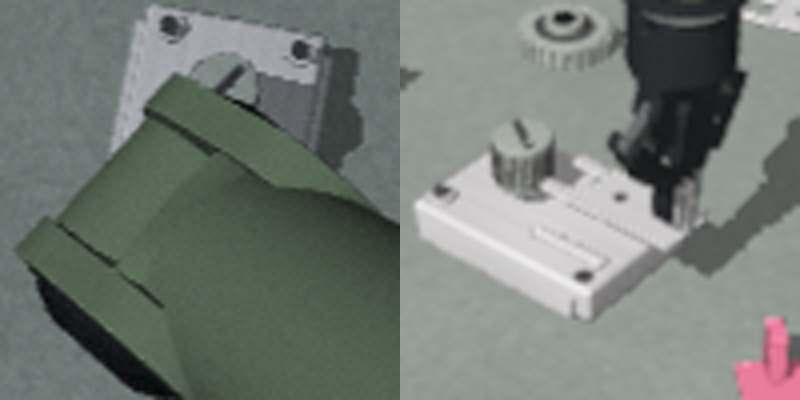

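The side view shows the plate flat above the channel, with its prong tips at crop (550,183) and (585,160), just behind the cap. I'll measure the plate from the side depth.

Run:
```python
from h import *
g=load("side");X=pts(g);col=g["color"].astype(int).mean(2)
a=np.radians(-11.5);u=np.array([np.cos(a),np.sin(a)]);n=np.array([-u[1],u[0]]);S=np.array([.6108,.0323])
m=(X[...,2]>.056)&(X[...,2]<.075)&(col>140)
L=np.dstack([(X[...,:2]-S)@u,(X[...,:2]-S)@n])*1000
m&=(L[...,0]>-160)&(L[...,0]<-15)&(abs(L[...,1])<50)
P=np.c_[L[m],X[m][:,2]*1000]
print(len(P),np.percentile(P,[1,50,99],axis=0).round(1))
for x0 in range(-150,-15,10):
    k=(P[:,0]>=x0)&(P[:,0]<x0+10)
    if k.sum()>3: print(x0,k.sum(),P[k,1].min().round(1),P[k,1].max().round(1),np.median(P[k,2]).round(1))
# model corners projected for expected pose: TCP tab centre
uv=proj(g,[[*(S+u*x/1000+n*y/1000),z/1000] for x,y,z in P[(P[:,0]>np.percentile(P[:,0],97))]]);print(uv.mean(0), (uv.mean(0)-[235,155])*4+[400,0])
```

```text
324 [[-152.1  -24.5   58.9]
 [ -92.8    8.8   63.5]
 [ -34.8   25.4   68.6]]
-150 26 -20.4 26.0 64.1
-140 20 1.3 24.9 63.7
-130 21 1.8 23.9 64.3
-120 25 -8.7 24.3 63.0
-110 33 -19.7 24.6 63.4
-100 36 -25.0 23.9 64.0
-90 38 -23.8 25.5 63.8
-80 31 -23.8 25.7 63.6
-70 29 -25.1 25.7 63.0
-60 22 -26.7 23.7 62.9
-50 20 -24.4 22.6 62.8
-40 15 -24.5 22.9 62.1
[274.7 198.4] [558.8 173.6]
```

arm_command(targets=[[2.4,1.3,10,0,0,0],[0,0,8,0,0,0],[0,0,5,0,0,0],[0,0,0,0,0,0]])

```text
clock: 6.5
position: [0.4757, 0.0623, 0.0674]
tool_rot: [-3.141, -0.001, 1.369]
force: [0.7, -0.2, -1.2]
grip_width: 0.0118
```

```bash
python3 plan.py 475.5 59.3 62 78.5 15 6
```

```text
at [475.7  62.3  67.4] [-1.80e+02 -1.00e-01  7.84e+01] q [ 0.22  0.66 -0.63  2.08  0.68  0.61  0.48] F [ 0.7 -0.2 -1.2] w 11.8 t 6.5 rows 1
[-2.9, 0.4, 5.4, -0.0, -0.1, -0.1],
```

arm_command(targets=[[-2.9,0,2,0,0,0],[0,0,2,0,0,0],[0,0,1,0,0,0],[0,0,0,0,0,0]])

```text
clock: 6.9
position: [0.4751, 0.0591, 0.0622]
tool_rot: [-3.141, -0.001, 1.369]
force: [0.0, 1.0, -0.2]
grip_width: 0.011
```

```bash
python3 plan.py 475.5 59.3 61 78.5 15 6
```

```text
at [475.1  59.1  62.2] [-1.80e+02 -1.00e-01  7.85e+01] q [ 0.22  0.67 -0.62  2.09  0.7   0.59  0.47] F [ 0.   1.  -0.2] w 11.0 t 6.9 rows 1
[0.2, 0.4, 1.2, -0.0, -0.1, -0.0],
```

arm_command(targets=[[0,8,0,0,0,0],[0,8,0,0,0,0],[0,8,0,0,0,0],[0,8,0,0,0,0],[0,0,0,0,0,0]])

```text
clock: 7.4
position: [0.5103, 0.0519, 0.0627]
tool_rot: [3.14, -0.002, 1.368]
force: [-1.0, 0.5, -1.1]
grip_width: 0.0113
```

```bash
python3 plan.py 527.4 48.8 61 78.5 10 6
```

```text
at [510.3  51.9  62.7] [ 1.799e+02 -1.000e-01  7.840e+01] q [ 0.24  0.71 -0.62  2.    0.68  0.65  0.54] F [-1.   0.5 -1.1] w 11.3 t 7.4 rows 2
[0.2, 8.7, 0.9, 0.0, -0.0, -0.0],[0.2, 8.7, 0.8, 0.0, -0.0, -0.0],
```

arm_command(targets=[[0.4,6,0.5,0,0,0],[0,4,0.5,0,0,0],[0,3,0,0,0,0],[0,1,0,0,0,0],[0,0,0,0,0,0]])

```text
clock: 7.9
position: [0.525, 0.0493, 0.0614]
tool_rot: [3.141, -0.002, 1.368]
force: [-1.1, -0.1, -1.7]
grip_width: 0.0111
```

arm_command(targets=[[0,2,0,0,0,0],[0,0,0,0,0,0]])

```text
clock: 8.1
position: [0.5269, 0.0489, 0.0614]
tool_rot: [3.141, -0.002, 1.369]
force: [0.3, 0.0, -1.0]
grip_width: 0.0111
```

```bash
python3 plan.py 527.4 48.8 60 78.5 10 6
```

```text
at [526.9  48.9  61.4] [ 1.80e+02 -1.00e-01  7.84e+01] q [ 0.25  0.73 -0.62  1.96  0.67  0.67  0.56] F [ 0.3  0.  -1. ] w 11.1 t 8.1 rows 1
[-0.0, 0.5, 1.4, 0.0, -0.1, -0.1],
```

arm_command(targets=[[0,2,0,0,0,0],[0,0,0,0,0,0]])

```text
clock: 8.3
position: [0.5289, 0.0485, 0.0614]
tool_rot: [3.141, -0.001, 1.369]
force: [-0.9, -0.7, -2.1]
grip_width: 0.011
```

arm_command(targets=[[0,2,0,0,0,0],[0,0,0,0,0,0]])

```text
clock: 8.5
position: [0.5298, 0.0482, 0.0612]
tool_rot: [-3.14, -0.001, 1.369]
force: [-0.2, -0.1, -1.9]
grip_width: 0.0116
```

arm_command(targets=[[0,1.5,0,0,0,0],[0,1,0,0,0,0]])

```text
clock: 8.7
position: [0.5301, 0.048, 0.0608]
tool_rot: [-3.136, 0.001, 1.37]
force: [-9.3, 2.0, 1.4]
grip_width: 0.0111
```

```bash
python3 plan.py 527.4 48.8 60 78.5 10 6
```

```text
at [530.1  48.   60.8] [-179.7    0.    78.5] q [ 0.25  0.73 -0.63  1.95  0.67  0.68  0.58] F [-9.3  2.   1.4] w 11.1 t 8.7 rows 1
[0.2, -2.8, 0.8, -0.3, 0.0, -0.0],
```

Contact with the shoulder: -9 N along the channel. Lowering onto the cover, then releasing.

arm_command(targets=[[0,-0.5,0.7,-0.3,0,0],[0,0,0.7,0,0,0],[0,0,0,0,0,0]])

```text
clock: 9.0
position: [0.5297, 0.0483, 0.0603]
tool_rot: [3.141, 0.001, 1.37]
force: [-2.3, 0.2, 0.3]
grip_width: 0.0112
```

```bash
python3 plan.py 529.8 48 60 78.5 10 6
```

```text
at [529.7  48.3  60.3] [1.80e+02 1.00e-01 7.85e+01] q [ 0.25  0.73 -0.62  1.95  0.68  0.68  0.57] F [-2.3  0.2  0.3] w 11.2 t 9.0 rows 1
[-0.2, 0.2, 0.3, 0.0, 0.1, 0.0],
```

arm_command(targets=[[0,0,0.3,0,0,0],[0,0,0,0,0,0],[0,0,0,0,0,0],[0,0,0,0,0,0],[0,0,0,0,0,0],[0,0,0,0,0,0]], grip=45)

```text
clock: 9.6
position: [0.5307, 0.0481, 0.0602]
tool_rot: [3.139, 0.001, 1.37]
force: [-0.3, 0.2, 0.2]
grip_width: 0.0385
```

arm_command(targets=[[0,0,-20,0,0,0],[0,0,-30,0,0,0],[0,0,-30,0,0,0],[0,0,0,0,0,0]])

```text
clock: 10.0
position: [0.5299, 0.0486, 0.1421]
tool_rot: [-3.142, 0.001, 1.371]
force: [-0.0, -0.1, -0.7]
grip_width: 0.0385
```

```bash
python3 plan.py 480 60 180 150 40 8.5 -1;  python3 - <<'E'
from h import *
g=grab("side")
v=proj(g,[.57,.045,.05])[0].astype(int);print(v)
save(g,"near3.png",(v[0]-60,v[1]-50,v[0]+60,v[1]+40),6)
E
```

```text
at [529.9  48.6 142.1] [-180.     0.    78.5] q [ 0.32  0.61 -0.72  1.91  0.55  0.82  0.67] F [-0.  -0.1 -0.7] w 38.5 t 10.0 rows 9
[0.1, -5.7, -4.2, -0.0, 0.0, -7.9],[0.9, -5.6, -4.2, -0.0, 0.0, -7.9],[1.7, -5.4, -4.2, -0.0, 0.0, -7.9],[2.4, -5.1, -4.2, -0.0, 0.0, -7.9],[3.1, -4.8, -4.2, -0.0, 0.0, -7.9],[3.7, -4.3, -4.2, -0.0, 0.0, -7.9],[4.3, -3.7, -4.2, -0.0, 0.0, -7.9],[4.8, -3.1, -4.2, -0.0, 0.0, -7.9],
[276 202]
```

View pics/near3.png

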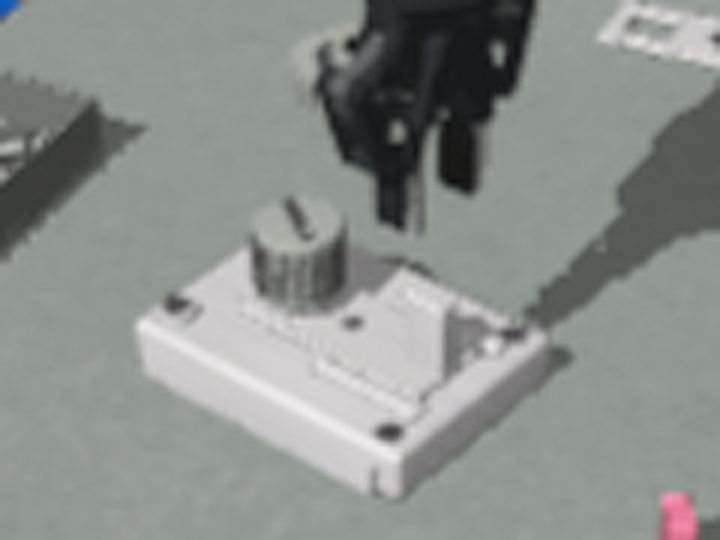

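The plate lies in the channel between the ribs, slot under the cap and tab clear, at crop (440,345). The cap's top centre is at (297,225). Moving over the cap at yaw 150.

```bash
python3 plan.py 611.5 32.2 150 150 40 8.5
python3 - <<'E'
from h import *
g=load("side");X=pts(g)
a=np.radians(-11.5);u=np.array([np.cos(a),np.sin(a)]);n=np.array([-u[1],u[0]]);S=np.array([.6108,.0323])
L=np.dstack([(X[...,:2]-S)@u,(X[...,:2]-S)@n,X[...,2]])*1000
for nm,b in(("tab",(-115,-60,-20,20,60,80)),("cap",(-30,30,-30,35,77,90))):
    m=(L[...,0]>b[0])&(L[...,0]<b[1])&(L[...,1]>b[2])&(L[...,1]<b[3])&(L[...,2]>b[4])&(L[...,2]<b[5]);P=L[m];print(nm,len(P),P.min(0).round(1),P.max(0).round(1),np.median(P,0).round(1))
m=(abs(L[...,0]+55)<12)&(abs(L[...,1])<20);print("plate z",np.median(L[m][:,2]));m=(abs(L[...,0]-40)<15)&(abs(L[...,1])<40);print("cover z",np.median(L[m][:,2]))
E
```

```text
at [529.3  48.3 140.5] [-1.799e+02  1.000e-01  7.850e+01] q [ 0.32  0.62 -0.72  1.91  0.55  0.82  0.67] F [ 0.4 -0.1 -1.3] w 38.0 t 10.05 rows 9
[0.1, 9.3, -1.1, -0.0, 0.0, -7.9],[-1.2, 9.2, -1.1, -0.0, 0.0, -7.9],[-2.5, 9.0, -1.1, -0.0, 0.0, -7.9],[-3.7, 8.5, -1.1, -0.0, 0.0, -7.9],[-4.8, 7.9, -1.1, -0.0, 0.0, -7.9],[-5.9, 7.2, -1.1, -0.0, 0.0, -7.9],[-6.8, 6.3, -1.1, -0.0, 0.0, -7.9],[-7.6, 5.3, -1.1, -0.0, 0.0, -7.9],
tab 45 [-95.7  -6.3  60.4] [-72.8   8.6  75.1] [-86.7   4.1  69.4]
cap 112 [-22.5 -19.6  77.1] [23.  26.3 84.1] [-0.8  4.  80. ]
plate z 499.88608861317687
cover z 27.39141765097677
```

arm_command(targets=[[0,9.3,-2,0,0,-7.9],[-1.2,9.2,-2,0,0,-7.9],[-2.5,9,-2,0,0,-7.9],[-3.7,8.5,-1,0,0,-7.9],[-4.8,7.9,-1,0,0,-7.9],[-5.9,7.2,-1,0,0,-7.9],[-6.8,6.3,-1,0,0,-7.9],[-7.6,5.3,-1,0,0,-7.9]], grip=100)

```text
clock: 10.85
position: [0.6019, 0.0336, 0.1446]
tool_rot: [-3.134, -0.005, 2.515]
force: [-0.2, 0.0, -0.1]
grip_width: 0.0856
```

```bash
python3 plan.py 611.5 32.2 120 150 20 8.5
```

```text
at [601.9  33.6 144.6] [-179.6   -0.3  144.1] q [ 0.46  0.8  -0.96  1.71  0.75  1.05  1.75] F [-0.2  0.  -0.1] w 85.6 t 10.85 rows 2
[-4.4, 2.3, 12.3, -0.2, -0.2, -2.9],[-4.4, 2.1, 12.3, -0.2, -0.2, -2.9],
```

arm_command(targets=[[-4.4,2.3,12,-0.2,-0.2,-2.9],[-4.4,2.1,12,-0.2,-0.2,-2.9],[0,0,0,0,0,0]])

```text
clock: 11.15
position: [0.6117, 0.0317, 0.1162]
tool_rot: [-3.141, -0.001, 2.625]
force: [-1.4, -0.9, -0.2]
grip_width: 0.0853
```

```bash
python3 plan.py 611.5 32.2 64 150 15 8.5
```

```text
at [611.7  31.7 116.2] [-1.799e+02 -1.000e-01  1.504e+02] q [ 0.46  0.86 -0.96  1.7   0.8   1.03  1.84] F [-1.4 -0.9 -0.2] w 85.3 t 11.15 rows 4
[0.1, 0.1, 13.1, -0.0, -0.0, 0.1],[0.1, 0.1, 13.1, -0.0, -0.0, 0.1],[0.1, 0.1, 13.1, -0.0, -0.0, 0.1],[0.1, 0.1, 13.1, -0.0, -0.0, 0.1],
```

arm_command(targets=[[0.4,0.2,13,0,0,0],[0,0,13,0,0,0],[0,0,12,0,0,0],[0,0,10,0,0,0],[0,0,0,0,0,0]])

```text
clock: 11.65
position: [0.61, 0.0324, 0.0633]
tool_rot: [-3.139, -0.003, 2.621]
force: [-0.2, 0.1, -0.7]
grip_width: 0.0854
```

```bash
python3 plan.py 611.5 32.2 64 150 15 8.5
```

```text
at [610.   32.4  63.3] [-179.9   -0.2  150.2] q [ 0.43  0.92 -0.91  1.73  0.87  0.96  1.78] F [-0.2  0.1 -0.7] w 85.4 t 11.65 rows 1
[-1.4, 0.5, -0.7, -0.1, -0.2, 0.2],
```

arm_command(targets=[[-1,0.5,0,0,-0.2,0],[0,0,0,0,0,0],[0,0,0,0,0,0],[0,0,0,0,0,0],[0,0,0,0,0,0],[0,0,0,0,0,0],[0,0,0,0,0,0]], grip=0, grip_force=40)

```text
clock: 12.35
position: [0.6129, 0.0318, 0.0646]
tool_rot: [-3.141, 0.004, 2.619]
force: [2.3, 0.8, -3.4]
grip_width: 0.0451
```

```bash
python3 plan.py 611.5 32.2 64 150 15 8.5; python3 -c "
from workcell import bot;print(bot.observe()['moment'])"
```

```text
at [612.9  31.8  64.6] [-180.     0.2  150.1] q [ 0.42  0.92 -0.9   1.72  0.88  0.95  1.78] F [ 2.3  0.8 -3.4] w 45.1 t 12.35 rows 1
[1.4, -0.4, 0.6, -0.0, 0.2, 0.1],
[ 0.15766228 -0.06755783 -0.04470629]
```

arm_command(targets=[[0,0,0.2,0,0,4],[0,0,0.2,0,0,6],[0,0,0.2,0,0,6],[0,0,0.2,0,0,6],[0,0,0.2,0,0,6],[0,0,0.2,0,0,6],[0,0,0.2,0,0,6],[0,0,0.2,0,0,6]])

```text
clock: 13.15
position: [0.6129, 0.0319, 0.0631]
tool_rot: [3.139, 0.002, 1.788]
force: [1.4, -0.3, -7.0]
grip_width: 0.045
```

```bash
python3 plan.py 612.9 31.8 64 100 15 8.5; python3 -c "
from workcell import bot;print(bot.observe()['moment'])"
```

```text
at [612.9  31.9  63.1] [1.799e+02 1.000e-01 1.024e+02] q [ 0.33  0.85 -0.74  1.73  0.74  0.86  1.04] F [ 1.4 -0.3 -7. ] w 45.0 t 13.15 rows 1
[-0.1, 0.0, -0.9, 0.2, 0.1, 2.4],
[ 0.10021933 -0.240044    0.11013937]
```

arm_command(targets=[[0,0,0.3,0,0,6],[0,0,0.3,0,0,6],[0,0,0.2,0,0,6],[0,0,0.2,0,0,6],[0,0,0.2,0,0,6],[0,0,0.2,0,0,6],[0,0,0.2,0,0,6],[0,0,0.2,0,0,6]])

```text
clock: 13.95
position: [0.6129, 0.0319, 0.0614]
tool_rot: [3.138, -0.001, 0.916]
force: [2.4, -0.2, -6.8]
grip_width: 0.0452
```

```bash
python3 plan.py 612.9 31.8 62 50 15 8.5; python3 -c "
from workcell import bot;print(bot.observe()['moment'])"
```

```text
at [612.9  31.9  61.4] [179.8  -0.   52.5] q [ 0.21  0.8  -0.54  1.74  0.57  0.76  0.3 ] F [ 2.4 -0.2 -6.8] w 45.2 t 13.95 rows 1
[-0.0, 0.1, -0.6, 0.2, -0.0, 2.5],
[-0.02102617 -0.25889916  0.06420801]
```

arm_command(targets=[[0,0,0.3,0,0,6],[0,0,0.3,0,0,6],[0,0,0.2,0,0,6],[0,0,0.2,0,0,6],[0,0,0.2,0,0,6],[0,0,0.2,0,0,4],[0,0,0.1,0,0,3]])

```text
clock: 14.65
position: [0.6129, 0.0319, 0.0601]
tool_rot: [3.139, -0.003, 0.241]
force: [2.8, -1.5, -6.3]
grip_width: 0.0447
```

```bash
python3 plan.py 612.9 31.8 60 0 15 8.5; python3 -c "
from workcell import bot;print(bot.observe()['moment'])"
```

```text
at [612.9  31.9  60.1] [179.8  -0.2  13.8] q [ 0.1   0.77 -0.37  1.74  0.41  0.7  -0.25] F [ 2.8 -1.5 -6.3] w 44.7 t 14.65 rows 2
[-0.0, 0.1, 0.0, 0.1, -0.1, 6.9],[0.0, 0.1, 0.0, 0.1, -0.1, 6.9],
[-0.2211743  -0.22302025  0.08064642]
```

arm_command(targets=[[0,0,0.2,0,0,4],[0,0,0.2,0,0,4],[0,0,0.1,0,0,4],[0,0,0.1,0,0,4]])

```text
clock: 15.05
position: [0.6129, 0.0323, 0.0597]
tool_rot: [3.14, -0.004, -0.046]
force: [1.4, 0.8, -2.1]
grip_width: 0.0452
```

```bash
python3 plan.py 612.9 31.8 60 0 15 8.5; python3 -c "
from workcell import bot;print(bot.observe()['moment'])"
```

```text
at [612.9  32.3  59.7] [179.9  -0.2  -2.7] q [ 0.05  0.76 -0.3   1.75  0.33  0.68 -0.48] F [ 1.4  0.8 -2.1] w 45.2 t 15.05 rows 1
[-0.0, 0.5, -0.3, 0.1, -0.2, -2.7],
[-0.33146059 -0.13125042  1.506224  ]
```

arm_command(targets=[[0,0,0.2,0,0,4],[0,0,0.2,0,0,4],[0,0,0.1,0,0,4],[0,0,0.1,0,0,4]])

```text
clock: 15.45
position: [0.6149, 0.0379, 0.0599]
tool_rot: [-3.135, -0.008, -0.327]
force: [9.6, 1.3, -11.5]
grip_width: 0.0448
```

```bash
python3 plan.py 612.9 31.8 60 0 15 8.5; python3 -c "
from workcell import bot;print(bot.observe()['moment'])"
```

```text
at [614.9  37.9  59.9] [-179.6   -0.5  -18.7] q [-0.    0.75 -0.23  1.75  0.26  0.66 -0.7 ] F [  9.6   1.3 -11.5] w 44.8 t 15.45 rows 3
[0.0, 2.1, -0.0, -0.1, -0.2, -6.2],[-0.2, 2.1, -0.0, -0.1, -0.2, -6.2],[-0.4, 2.1, -0.0, -0.1, -0.2, -6.2],
[ 0.19149139 -1.37574202  1.45463579]
```

The stop is reached (moment jumped to 1.5 N m near yaw -2°), and then the fingers slipped about 16°. I'll regrip centred, press clockwise again to confirm the bottom, then back off.

arm_command(targets=[[0,0,0,0,0,0],[0,0,0,0,0,0],[0,0,0,0,0,0],[0,0,0,0,0,0]], grip=80)

```text
clock: 15.85
position: [0.6149, 0.0391, 0.0606]
tool_rot: [-3.134, -0.008, -0.324]
force: [-0.0, 0.3, -0.4]
grip_width: 0.0683
```

```bash
python3 plan.py 612.9 31.9 58.5 0 15 8.5
```

```text
at [614.9  39.1  60.6] [-179.6   -0.5  -18.6] q [-0.    0.75 -0.23  1.75  0.25  0.66 -0.7 ] F [-0.   0.3 -0.4] w 68.3 t 15.85 rows 3
[0.1, 2.5, 0.7, -0.1, -0.2, -6.2],[-0.1, 2.5, 0.7, -0.1, -0.2, -6.2],[-0.4, 2.5, 0.7, -0.1, -0.2, -6.2],
```

arm_command(targets=[[0,2.5,0.7,-0.1,-0.2,-6.2],[0,2.5,0.7,-0.1,-0.2,-6.2],[-0.4,2.5,0.3,-0.1,-0.2,-6.2],[0,0,0,0,0,0]])

```text
clock: 16.25
position: [0.6127, 0.0312, 0.0592]
tool_rot: [-3.141, 0.002, 0.013]
force: [-0.7, -0.2, -0.1]
grip_width: 0.068
```

```bash
python3 plan.py 612.9 31.9 59 0 15 8.5
```

```text
at [612.7  31.2  59.2] [-1.8e+02  1.0e-01  8.0e-01] q [ 0.07  0.76 -0.32  1.74  0.35  0.69 -0.42] F [-0.7 -0.2 -0.1] w 68.0 t 16.25 rows 1
[0.2, -0.7, 0.2, -0.0, 0.1, 0.8],
```

arm_command(targets=[[0.2,-0.7,0,0,0,0],[0,0,0,0,0,0],[0,0,0,0,0,0],[0,0,0,0,0,0],[0,0,0,0,0,0],[0,0,0,0,0,0]], grip=0, grip_force=50)

```text
clock: 16.85
position: [0.6129, 0.0319, 0.0595]
tool_rot: [3.141, 0.001, 0.003]
force: [0.5, -1.4, -0.4]
grip_width: 0.0451
```

arm_command(targets=[[0,0,0,0,0,2],[0,0,0,0,0,1]])

```text
clock: 17.05
position: [0.613, 0.0327, 0.0595]
tool_rot: [-3.141, 0.001, -0.051]
force: [1.1, -1.1, -0.4]
grip_width: 0.0447
```

```bash
python3 plan.py 612.9 31.9 60 0 15 8.5; python3 -c "
from workcell import bot;print(bot.observe()['moment'])"
```

```text
at [613.   32.7  59.5] [-180.     0.    -2.9] q [ 0.05  0.76 -0.3   1.74  0.33  0.69 -0.48] F [ 1.1 -1.1 -0.4] w 44.7 t 17.05 rows 1
[-0.1, 0.8, -0.5, -0.0, 0.0, -2.9],
[ 0.07787066 -0.09929118  1.51716464]
```

The stop is confirmed again (1.5 N m against about 0.1 when turning freely). Backing off a quarter turn to yaw of about 89.

arm_command(targets=[[0,0.5,-0.1,0,0,-4],[0,0,-0.2,0,0,-6],[0,0,-0.2,0,0,-6],[0,0,-0.2,0,0,-6],[0,0,-0.2,0,0,-6],[0,0,-0.2,0,0,-6],[0,0,-0.2,0,0,-6],[0,0,-0.2,0,0,-6]])

```text
clock: 17.85
position: [0.6124, 0.0325, 0.061]
tool_rot: [-3.14, 0.001, 0.765]
force: [-0.4, 0.4, -1.1]
grip_width: 0.045
```

```bash
python3 plan.py 612.9 31.9 62.3 88.5 15 6; python3 -c "
from workcell import bot;print(bot.observe()['moment'])"
```

```text
at [612.4  32.5  61. ] [-1.799e+02  1.000e-01  4.380e+01] q [ 0.19  0.79 -0.51  1.74  0.53  0.76  0.18] F [-0.4  0.4 -1.1] w 45.0 t 17.85 rows 8
[-0.0, 0.1, -0.2, -0.0, 0.0, -5.6],[-0.0, 0.1, -0.2, -0.0, 0.0, -5.6],[-0.0, 0.1, -0.2, -0.0, 0.0, -5.6],[-0.0, 0.1, -0.2, -0.0, 0.0, -5.6],[-0.0, 0.1, -0.2, -0.0, 0.0, -5.6],[-0.0, 0.1, -0.2, -0.0, 0.0, -5.6],[-0.1, 0.1, -0.2, -0.0, 0.0, -5.6],[-0.1, 0.1, -0.2, -0.0, 0.0, -5.6],
[ 0.08595346  0.13593242 -0.09277873]
```

arm_command(targets=[[0,0,-0.2,0,0,-6],[0,0,-0.2,0,0,-6],[0,0,-0.2,0,0,-6],[0,0,-0.2,0,0,-6],[0,0,-0.2,0,0,-6],[0,0,-0.2,0,0,-6],[0,0,-0.2,0,0,-6],[0,0,-0.1,0,0,-3]])

```text
clock: 18.65
position: [0.6121, 0.0318, 0.0625]
tool_rot: [-3.138, -0.001, 1.569]
force: [0.3, 1.4, 0.3]
grip_width: 0.045
```

arm_command(targets=[[0,0,0,0,0,0],[0,0,0,0,0,0],[0,0,0,0,0,0]])

```text
clock: 18.95
position: [0.6121, 0.0318, 0.0625]
tool_rot: [-3.137, -0.001, 1.564]
force: [-0.6, -0.2, 0.4]
grip_width: 0.045
```

```bash
python3 plan.py 612.9 31.9 62.3 88.5 15 6
python3 - <<'E'
from h import *
print(bot.observe()['moment'],bot.observe()['qd'].round(3))
g=grab("side");v=proj(g,[.57,.045,.05])[0].astype(int)
save(g,"near4.png",(v[0]-60,v[1]-50,v[0]+60,v[1]+40),6)
E
```

```text
at [612.1  31.8  62.5] [-1.798e+02 -1.000e-01  8.960e+01] q [ 0.31  0.84 -0.7   1.73  0.7   0.84  0.85] F [-0.6 -0.2  0.4] w 45.0 t 18.95 rows 1
[0.1, 0.8, 0.2, -0.2, -0.1, 1.1],
[-0.08531834 -0.02510918  0.07879999] [-0.004 -0.001  0.006 -0.    -0.003 -0.002 -0.017]
```

View pics/near4.png

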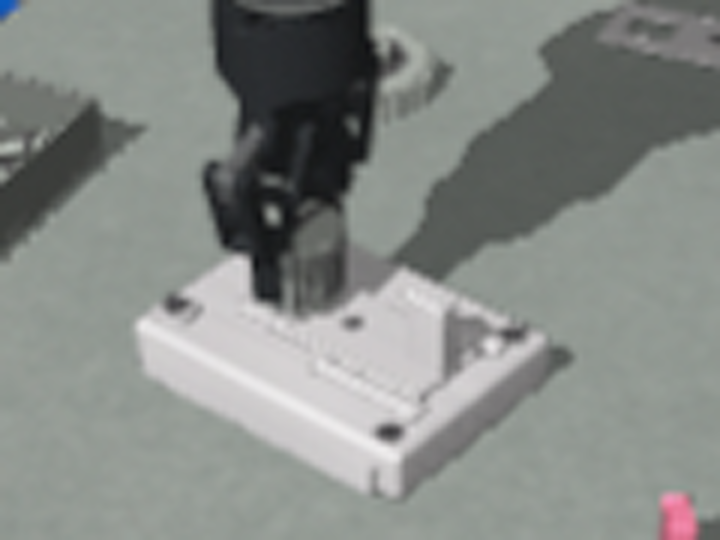

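The plate is where it was left: hole at crop (352,322), tab at (440,345). The fingers hold the cap at (315,260). The 3.0 mm rise matches 1.57 rad, so I'm handing in.

```bash
python3 -c "
from workcell import bot;bot.job_done();s=bot.observe();print(s['clock'],s['position'],s['force'],s['grip_width'])"
```

```text
the job is handed in; nothing more can be done
the job is handed in; nothing more can be done
```

I finished and handed in the job at about 19 s. The arm is still gripping the cap, a quarter turn up from the bottom. The hand-in gave no verdict.

- **Keeper plate:** I slid the grey forked plate down the channel until it met the shoulder (about 9 N), lowered it onto the cover and let go. A depth check put the tab about 84.6 mm behind the cap centre, against 85 mm when fully home. Sideways, the cameras disagreed by about 2 mm, which is within the 6 mm allowed. The last picture shows the plate unmoved.
- **Bottoming out:** The cap turned down about 2.6 rad, until the moment jumped from about 0.1 to 1.5 N m. I overran the stop and the fingers slipped about 16° on the cap. I regripped it centred and pressed again, which gave the same 1.5 N m stop.
- **Backing off:** I turned the tool about 92° back from the stop. It rose 3.0 mm, which is about 1.57 rad. The cap's own angle was not read directly. At hand-in the joints were still and the grip was set to 50 N at a 45 mm opening.
- **Other parts:** I never touched the strap, piston or gear, but I did not measure them again at the end.

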